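Ready the flour dispenser for class

ROBOT

A 7-joint arm with a two-finger parallel gripper is mounted at the origin on the work surface. World frame = base frame: x ahead of the robot, y to its left, z up, the work surface at z = 0. Lengths are in m, angles in rad, forces in N, time in s.
With the tool pointing down it reaches from about 0.4 to 0.875 m from the base axis. Payload 19.3 kg.
Tool frame: the origin (TCP) lies on the centre line of the jaws, within the pads' length; the fingertips stand 14 mm ahead of it and the grasp point (between the pads) lies 5 mm behind it; x points along the fingers, y is the direction in which the jaws open and shut, and the axes are right-handed (so a half turn about x gives the same grasp; the last joint's range is limited). The gripper opens to 85 mm and grips with 20 to 120 N. Pads are 22 mm wide; open, the fingers measure 114 mm over their backs; the gripper's body (76 mm by 85 mm) begins 54 mm behind the grasp point. The pads swing forward as they close: fully open they stand 13 mm farther back than shut.
Start: joints at [-1.234, 0.521, -0.036, 1.599, 0.021, 1.021, -0.113], TCP at [0.247, 0.574, 0.245] pointing down, gripper open.
Joint ranges: [-2.91, 2.91], [-0.3, 2.13], [-1.5, 1.42], [0.17, 2.43], [-1.26, 4.41], [0.16, 1.93], [-2.52, 2.52]. Speed limits (rad/s): [1.89, 1.89, 2.39, 2.39, 3.01, 3.01, 3.01].

INTERFACE

Orientations are given as [roll, pitch, yaw] about the fixed x, y, z axes, in that order (R = Rz(yaw) Ry(pitch) Rx(roll)).
In Python, from workcell import monitor, optics, bot gives the robot as it stands.
- The arm moves only by the tool arm_command, never from a script. Its arguments are lists of equal length, an entry for each row: "delta_pos": the shift along the tool's x, y, z as a fraction of full scale, a list of three; "rotation": the turn, a rotation vector about the tool's x, y, z as a fraction of full scale, a list of three. In form: {"delta_pos": [[dx, dy, dz], ...], "rotation": [[wx, wy, wz], ...]}. A call has 1 to 10 rows; each row shifts and turns the pose as measured when the row begins, along the tool's axes as they then stand; what a row does not reach is not made up. Full scale, the value 1, is 30 mm for a shift and 6 degrees for a turn. A row lasts 1/10 s, in which the tool goes at most 50 mm and 8.59 degrees, less where a joint would pass 70% of its speed; a pose out of reach is approached as far as the arm can. A call with a number of a shift or a turn outside -1 to 1 is refused whole. A call with a gripper value outside its range is refused whole. "gripper" is the closure, from -1 (fully open) to 1 (shut), so that 0 is half open, set as the call begins (left out, the last holds). The fingers move at their own pace and stop on an object; "grip_force" is the grip in N (left out, the last holds). Time passes only in rows, so rows that do not move let the fingers close. It gives the time, the measured TCP pose, the force and the opening at its end, in the units of the state.
- monitor.observe(): the state, without advancing time (a new reading comes with each control period).
- optics.grab_frame(name): name is "scene" or "top"; returns the picture (480x640x3 uint8, red, green, blue); there is no depth.
- optics.camera_params(name): a dict with "fx", "fy", "cx", "cy" (pixels), "origin" and "rotation" of the camera in the world. Camera axes: x right, y down, z forward; pixel columns grow to the right and rows downward; lengths in m; the calibration is good to about 2 mm. A picture is of the moment at which its call begins. camera_params takes no time and is no camera call.
- bot.job_done(): hands the job in, once; it reports no verdict.
The state is a dict: "clock": time; "qpos": joint angles; "qd": joint speeds; "joint_efforts": joint torques, N m; "position": TCP position; "tool_rot": TCP orientation; "force": force on the tool from outside, world axes, zero at the start; "moment": the same for the moment, N m; "grip_width": finger opening in m.
Only numpy, scipy, OpenCV 4.12 (cv2) and the standard library are available. Lean on these libraries where they do the work, as an engineer would, in place of code of your own. Each camera call takes 0.05 s, during which the arm holds its last target. There are 200 camera calls.

TASK

The flour dispenser (the one with the red cap and red band) has just been refilled: screw its red cap down clockwise until it is fully tight, and only then slide its black portion grip along the track until the grip's centre line is level with the green marker. Leave the blue sugar dispenser, its cap and its grip as they are, and do not shift the measuring cup or the basket.

Things in the scene. Friction and masses are not known exactly. Their poses are not given: they have to be found in the camera images.
- flour: Fixed stand 235 deep x 200 wide mm with a white deck sloping 25 deg, low edge at the front (-x, to the robot at yaw 0; deck top 37 mm high there, 147 mm at the back). A white jar, 90 mm diameter, red band, stands square on the deck, so it leans 25 deg to the front. Origin on the table below the point where jar axis and deck top meet (115 mm up). x to its back, z up, y along the track.
- flour_cap_top (a point): Centre of the red screw cap's top: round, ribbed, 59 mm diameter, 36 tall, turns on the jar's axis, cannot come off. Below it 8 mm of neck (54 mm diameter), then the shoulder, widening to 90. The point is 140 mm from the deck. z points out along the axis, leaning 25 deg from vertical to the front; x, y turn with the cap; the white pointer strip on top runs along -x.
- flour_cap (a joint): Turn of the red cap, rad: 0 = fully tight at its stop, white strip pointing at the black mark on the jar's front shoulder; grows as it unscrews (anticlockwise looking down on the cap), to 3.0 at most. Starts 1.9 to 2.6. Friction about 0.2 Nm; stays where it is left.
- flour_gate_top (a point): Centre of the top of the flour's black slide grip (white line across it): 28 (up-slope) x 22 (along track) x 42 mm tall, square to the deck, top 56.5 mm from the deck. Track: level, 180 x 40 x 14 mm high, 125 mm down the slope from the jar's axis. z = deck normal, leaning 25 deg to the front, y along the track, x up-slope. The cap leans out over it: come in about square to the deck.
- flour_gate (a joint): Place of that grip on its track, m: 0 = closed, at the -y end of the track, to 0.12 at the +y end. Starts 0 to 0.02. Friction about 1.5 N; stays where it is left.
- portion_mark (a point): Centre of the top of the green marker, a flat strip 34 x 12 x 3 mm on the deck beside the track, on its low side (38 mm down-slope of the grip's line). Axes as for the grip. The grip is set when its centre has the same y along the track as this point. Its place along the track differs each time.
- sugar: Sugar dispenser, fixed: the same as the flour dispenser but with a blue cap and blue band and without green marker; stands beside it, left or right. Origin and axes as for flour. To be left alone.
- sugar_cap_pointer (a point): Outer end of the white pointer strip on the blue cap's top, 28 mm off the cap's axis.
- sugar_gate_top (a point): Centre of the top of the sugar dispenser's black slide grip.
- measuring_cup: Loose steel measuring cup, 84 mm diameter, 85 mm tall, with a side handle; origin under its centre. Bystander.
- basket: Loose empty red plastic basket 160 x 120 x 70 mm; origin under its centre. Bystander.

How it is judged:
By the outcome, as a careful person would: the job done as asked, in the order asked, and still so for the second after the job is handed in, with the robot touching nothing.
It also fails if it takes over 64 s, if anything falls off the work surface, if the arm or the gripper's body presses on something with over 40 N, if the wrist force passes 120 N, or if a joint passes its speed limit or range.

## Working session

There is one attempt and no reset: what is moved stays moved. The work goes in short steps, Python scripts to look and compute and a tool call to move; the robot and the scene stay as the last step left them, time stands still between calls to the robot, and variables do not carry over. Pictures are saved under pics/ and viewed, about 8 in all and at most 12, crops included, and the job is handed in when it is done.

Besides the shell and the picture viewer there is one more tool, called after "Request:" as name(argument=value, ...) on one line, values as JSON. arm_command: Moves the arm, as the interface text tells. Its arguments: {"type":"object","properties":{"delta_pos":{"type":"array","items":{"type":"array","items":{"type":"number"}}},"rotation":{"type":"array","items":{"type":"array","items":{"type":"number"}}},"gripper":{"type":"number"},"grip_force":{"type":"number"}},"required":["delta_pos","rotation"]}

```bash
mkdir -p pics; ls; python3 - <<'E'
from workcell import monitor, optics, bot
import cv2
print(monitor.observe())
for n in ["scene","top"]:
    im=optics.grab_frame(n); cv2.imwrite(f"pics/{n}0.png",im[:,:,::-1]); print(n,optics.camera_params(n))
E
```

```text
pics
{'clock': 0.0, 'qpos': array([-1.23422217,  0.52204444, -0.03634662,  1.60002328,  0.0212141 ,
        1.02110373, -0.11279733]), 'qd': array([ 3.42617984e-04,  1.73523483e-03, -5.61478660e-04,  8.65110220e-04,
        1.45500473e-04, -4.00864963e-05,  3.04546395e-04]), 'joint_efforts': array([-1.08827062e-03, -9.27125216e+01,  1.97911575e+00, -3.69933379e+01,
        1.77669228e-02,  8.13496008e-03, -1.42494784e-06]), 'position': array([0.24717485, 0.57368045, 0.24470108]), 'tool_rot': array([-1.49657758,  1.56960305, -1.90333472]), 'force': array([ 0.55261714,  0.34393121, -0.19107335]), 'moment': array([ 0.01830963, -0.04221618, -0.04470537]), 'grip_width': 0.08552505852138853}
scene {'fx': 442.4073313302006, 'fy': 442.4073313302006, 'cx': 320.844557362755, 'cy': 236.34242128179307, 'origin': array([1.39060019, 0.13503253, 0.79451742]), 'rotation': array([-2.21887465,  0.01099536,  1.73683953])}
top {'fx': 465.693027700488, 'fy': 465.693027700488, 'cx': 318.3196304126634, 'cy': 243.0180239057449, 'origin': array([ 0.30477474, -0.00416451,  1.45189732]), 'rotation': array([-2.93637432e+00,  1.26878183e-03, -1.56143140e+00])}
```

View pics/scene0.png

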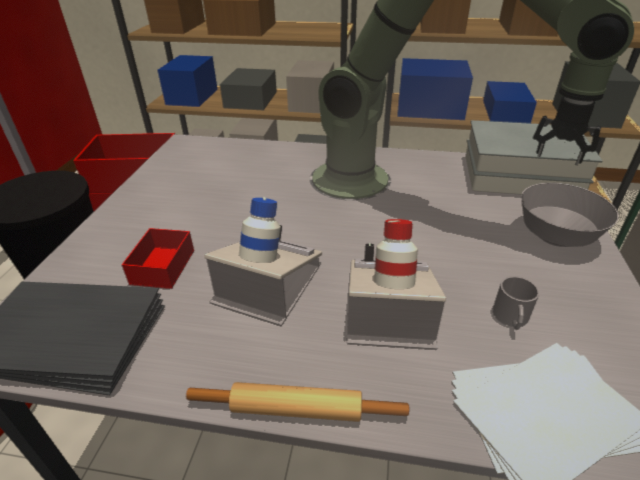

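View pics/top0.png

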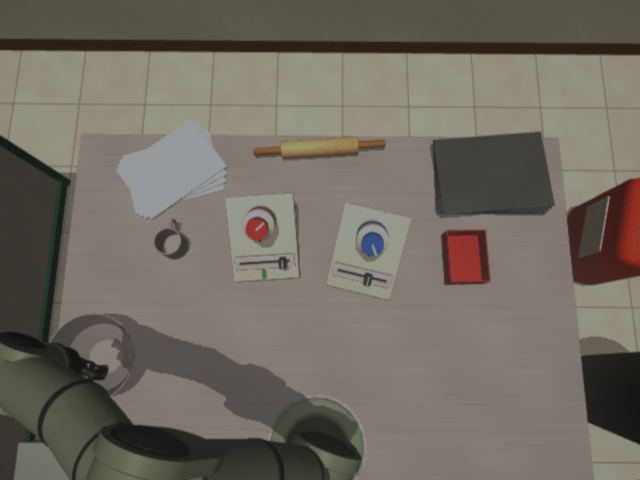

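Top view: flour at about (262,237) with its red cap at (257,229), grip near (283,263) and marker at (264,273). Sugar stands to its right at (370,250). I'll enlarge both views of the flour.

```bash
python3 - <<'E'
import cv2, numpy as np
a=cv2.imread("pics/top0.png")[180:290,215:315]; a=cv2.resize(a,None,fx=5.0,fy=5.0,interpolation=cv2.INTER_CUBIC)
cv2.imwrite("pics/c0.png",a)
b=cv2.imread("pics/scene0.png")[210:350,335:455]; b=cv2.resize(b,None,fx=4,fy=4,interpolation=cv2.INTER_CUBIC)
cv2.imwrite("pics/c1.png",b)
E
```

```text
(no output)
```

View pics/c0.png

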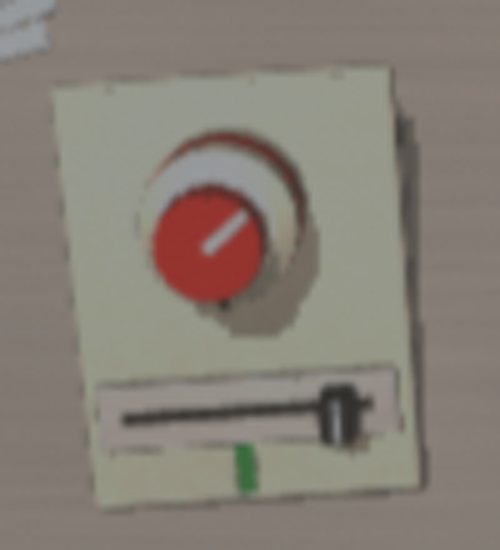

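View pics/c1.png

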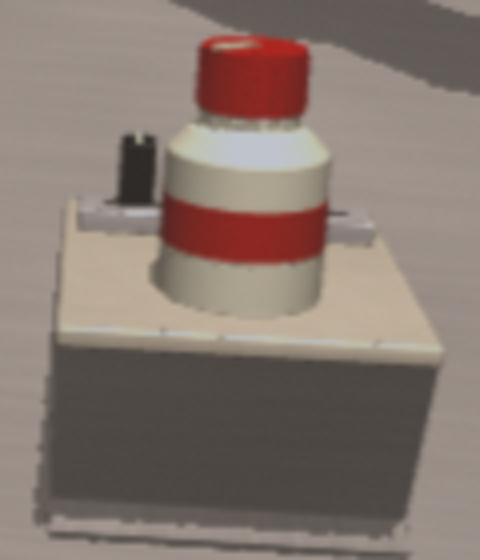

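```bash
cat > h.py <<'E'
from workcell import monitor, optics, bot
import numpy as np
from scipy.spatial.transform import Rotation as Ro
from scipy.optimize import least_squares
def R(e): return Ro.from_euler('xyz',e).as_matrix()
def proj(n,P):
    c=optics.camera_params(n); q=R(c['rotation']).T@(np.asarray(P)-c['origin'])
    return np.array([c['fx']*q[0]/q[2]+c['cx'],c['fy']*q[1]/q[2]+c['cy']])
A=np.radians(25); U=np.array([np.cos(A),0,np.sin(A)]); N=np.array([-np.sin(A),0,np.cos(A)]); Y=np.array([0,1.,0])
O=np.array([0,0,.115])
def W(f,P): return R([0,0,f[2]])@P+np.array([f[0],f[1],0])
def captop(): return O+.14*N
def strip(t): return captop()+.028*(-np.cos(t)*U-np.sin(t)*Y)
def gate(y): return O-.125*U+.0565*N+y*Y
def mark(y): return O-.163*U+.003*N+y*Y
def target(f,P,jaw=None):
    """errors of TCP in tool frame (mm) to world P, and rotvec (deg) in tool frame to orientation x=-N, y=jaw"""
    s=monitor.observe(); T=R(s['tool_rot']); Rz=R([0,0,f[2]])
    x=-(Rz@N); d=T.T@(P-s['position'])*1e3
    if jaw is None: # minimal tilt
        v=np.cross(T[:,0],x); an=np.arctan2(np.linalg.norm(v),T[:,0]@x); rv=v/np.linalg.norm(v)*an; rv=T.T@rv
    else:
        y=Rz@jaw; y=y*np.sign(y@T[:,1]); G=np.c_[x,y,np.cross(x,y)]; rv=Ro.from_matrix(T.T@G).as_rotvec()
    print('pos',s['position'].round(4),'toolerr mm',d.round(1),'frac',(d/30).round(2),'rot deg',np.degrees(rv).round(1),'frac',(np.degrees(rv)/6).round(2),'q',s['qpos'].round(2),'t',s['clock'],'F',s['force'].round(1),'M',s['moment'].round(2),'w',round(float(s['grip_width']),4))
    return T
E
cat > fit.py <<'E'
from h import *
k=lambda u,v:(np.array([u,v])+.5)/5-.5+np.array([215,180])
j=lambda u,v:(np.array([u,v])+.5)/4-.5+np.array([335,210])
c=lambda x,y:np.array([x,y,.037+(x+.167)*np.tan(A)])
def obs(p):
    f=p[:3]
    return [('top',c(.068,.1),k(55,88)),('top',c(.068,-.1),k(390,67)),('top',c(-.167,-.1),k(422,487)),('top',c(-.167,.1),k(100,508)),
    ('top',captop(),k(208,246)),('top',strip(p[5]),k(247,213)),('top',gate(p[3]),k(337,418)),('top',mark(p[4]),k(246,468)),
    ('scene',c(.068,-.1),j(58,333)),('scene',c(.068,.1),j(440,352)),('scene',captop(),j(254,48)),('scene',gate(p[3]),j(139,137))]
res=lambda p:np.concatenate([proj(n,W(p[:3],P))-m for n,P,m in obs(p)])
r=least_squares(res,[.65,.13,0,-.05,.02,2.3],loss='soft_l1')
print(r.x.round(4)); print(res(r.x).reshape(-1,2).round(1).tolist())
f=r.x[:3]; print('cap',W(f,captop()),'gate',W(f,gate(r.x[3])))
print('tool R\n',target(f,W(f,captop()+.15*N)).round(2))
E
python3 fit.py
```

```text
[ 0.6522  0.1694  0.0766 -0.0549  0.0072  2.2528]
[[-0.6, -0.5], [0.6, -0.7], [0.5, -0.2], [-0.5, -0.0], [0.4, 0.3], [0.2, -0.2], [0.3, 1.0], [-0.0, -0.5], [-0.7, -1.0], [1.7, -0.4], [0.2, -0.4], [0.2, 0.7]]
cap [0.5931771  0.16491376 0.24188309] gate [0.51960304 0.10425283 0.11337911]
pos [0.2472 0.5738 0.2448] toolerr mm [-132.8 -268.2  423.4] frac [-4.43 -8.94 14.11] rot deg [  0.  -22.1  11.7] frac [ 0.   -3.69  1.95] q [-1.23  0.52 -0.04  1.6   0.02  1.02 -0.11] t 0.1 F [-0.   0.2 -0.2] M [-0.01 -0.02  0.02] w 0.0853
tool R
 [[-0.    0.4   0.92]
 [-0.    0.92 -0.4 ]
 [-1.   -0.    0.  ]]
```

Request:
arm_command(delta_pos=[[-0.8, -0.3, 0.5], [-0.8, -0.5, 0.9], [-0.6, -0.6, 0.95], [-0.5, -0.6, 0.95], [-0.4, -0.6, 0.95], [-0.3, -0.6, 0.95], [-0.3, -0.6, 0.95], [-0.2, -0.6, 0.95], [-0.2, -0.6, 0.95], [-0.2, -0.6, 0.95]], rotation=[[0, 0, 0], [0, 0, 0], [0, 0, 0], [0, 0, 0], [0, 0, 0], [0, 0, 0], [0, 0, 0], [0, 0, 0], [0, 0, 0], [0, 0, 0]], gripper=-1, grip_force=70)

```text
clock: 1.1
position: [0.4315, 0.3055, 0.3753]
tool_rot: [-1.825, 1.563, -2.223]
force: [0.1, 0.4, -0.2]
grip_width: 0.0852
```

```bash
cat >> h.py <<'E'
F=np.array([0.6522,0.1694,0.0766])
E
python3 -c "
from h import *
target(F,W(F,captop()+.12*N))"
```

```text
pos [0.4315 0.3055 0.3753] toolerr mm [ 25.1 -89.8 158.6] frac [ 0.84 -2.99  5.29] rot deg [ -0.  -22.4  11.9] frac [-0.   -3.73  1.98] q [-0.79  0.25  0.08  1.67 -0.02  1.23  0.46] t 1.1 F [ 0.1  0.4 -0.2] M [ 0.03  0.   -0.  ] w 0.0852
```

Request:
arm_command(delta_pos=[[0, -0.5, 0.9], [0, -0.5, 0.9], [0, -0.5, 0.9], [0.2, -0.5, 0.9], [0.2, -0.5, 0.9], [0.2, -0.5, 0.8], [0, 0, 0], [0, 0, 0], [0, 0, 0], [0, 0, 0]], rotation=[[0, 0, 0], [0, 0, 0], [0, 0, 0], [0, 0, 0], [0, 0, 0], [0, 0, 0], [0, -0.9, 0.5], [0, -0.9, 0.5], [0, -0.9, 0.5], [0, -0.9, 0.5]])

```text
clock: 2.1
position: [0.5504, 0.1478, 0.3551]
tool_rot: [0.49, 1.135, 0.085]
force: [1.3, -0.2, 0.5]
grip_width: 0.0855
```

Request:
arm_command(delta_pos=[[0, 0, 0], [0, 0, 0], [0, 0, 0], [0, 0, 0], [0, 0, 0], [0, 0, 0]], rotation=[[-1, 0, 0], [-1, 0, 0], [-1, 0, 0], [-1, 0, 0], [-1, 0, 0], [-1, 0, 0]])

```text
clock: 2.7
position: [0.5467, 0.1476, 0.3537]
tool_rot: [-0.158, 1.134, 0.088]
force: [0.0, 0.2, -0.3]
grip_width: 0.0853
```

```bash
python3 -c "
from h import *
target(F,W(F,captop()+.05*N))"
```

```text
pos [0.5467 0.1476 0.3537] toolerr mm [71.6 13.8 -1.8] frac [ 2.39  0.46 -0.06] rot deg [-0.   0.1 -0.3] frac [-0.    0.01 -0.04] q [-0.57  0.12  0.12  1.97  0.22  0.65  1.22] t 2.7 F [ 0.   0.2 -0.3] M [-0.04  0.47  0.05] w 0.0853
```

Request:
arm_command(delta_pos=[[0.4, 0.3, -0.04], [0.8, 0.2, -0.02], [0.8, 0, 0], [0.5, 0, 0], [0, 0, 0]], rotation=[[0, 0, 0], [0, 0, -0.04], [0, 0, 0], [0, 0, 0], [0, 0, 0]])

```text
clock: 3.2
position: [0.5734, 0.1672, 0.2784]
tool_rot: [-0.156, 1.135, 0.08]
force: [-0.7, 0.1, 0.4]
grip_width: 0.0859
```

```bash
python3 -c "
from h import *
import cv2
target(F,W(F,captop()-.014*N))
a=optics.grab_frame('scene')[:,:,::-1][160:310,320:470]; b=optics.grab_frame('top')[:,:,::-1][170:320,190:340]
cv2.imwrite('pics/d0.png',cv2.resize(np.hstack([a,b]),None,fx=2.6,fy=2.6,interpolation=cv2.INTER_CUBIC))"
```

```text
pos [0.5734 0.1672 0.2784] toolerr mm [55.4 -4.3  1.7] frac [ 1.85 -0.14  0.06] rot deg [-0.   0.  -0.1] frac [-0.    0.   -0.01] q [-0.58  0.27  0.13  2.    0.26  0.48  1.14] t 3.2 F [-0.7  0.1  0.4] M [-0.06  0.48 -0.03] w 0.0859
```

View pics/d0.png

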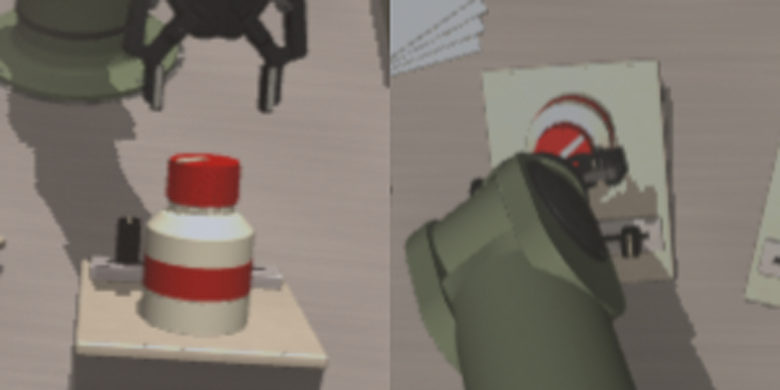

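The picture shows the open jaws straddling the cap: fingers at (155,95) and (270,95), cap top at (204,158). I'll correct 4 mm and go down.

Request:
arm_command(delta_pos=[[0, -0.14, 0.06], [0.5, 0, 0], [0.6, 0, 0], [0.5, 0, 0], [0.2, 0, 0], [0, 0, 0]], rotation=[[0, 0, 0], [0, 0, 0], [0, 0, 0], [0, 0, 0], [0, 0, 0], [0, 0, 0]])

```text
clock: 3.9
position: [0.6011, 0.1655, 0.2362]
tool_rot: [-0.144, 1.126, 0.088]
force: [-1.0, 1.0, -0.1]
grip_width: 0.0854
```

```bash
python3 -c "
from h import *
target(F,W(F,captop()-.014*N))"
```

```text
pos [0.6011 0.1655 0.2362] toolerr mm [ 5.4  0.7 -4.7] frac [ 0.18  0.02 -0.16] rot deg [-0.   0.5 -0.2] frac [-0.    0.09 -0.03] q [-0.55  0.37  0.14  1.99  0.26  0.38  1.15] t 3.9 F [-1.   1.  -0.1] M [-0.07  0.43  0.03] w 0.0854
```

Request:
arm_command(delta_pos=[[0.1, 0.02, -0.16], [0.1, 0, -0.03], [0, 0, 0]], rotation=[[0, 0.09, 0], [0, 0, 0], [0, 0, 0]])

```text
clock: 4.2
position: [0.5982, 0.1651, 0.229]
tool_rot: [-0.146, 1.135, 0.086]
force: [0.8, -0.4, 0.0]
grip_width: 0.0855
```

```bash
python3 -c "
from h import *
target(F,W(F,captop()-.014*N))"
```

```text
pos [0.5982 0.1651 0.229 ] toolerr mm [0.2 0.1 0.9] frac [0.01 0.   0.03] rot deg [ 0.   0.  -0.2] frac [ 0.    0.   -0.04] q [-0.55  0.38  0.14  2.    0.26  0.37  1.15] t 4.2 F [ 0.8 -0.4  0. ] M [-0.01  0.47 -0.03] w 0.0855
```

Request:
arm_command(delta_pos=[[0, 0, 0], [0, 0, 0], [0, 0, 0], [0, 0, 0], [0, 0, 0], [0, 0, 0], [0, 0, 0], [0, 0, 0]], rotation=[[0, 0, 0], [0, 0, 0], [0, 0, 0], [0, 0, 0], [0, 0, 0], [0, 0, 0], [0, 0, 0], [0, 0, 0]], gripper=1, grip_force=60)

```text
clock: 5.0
position: [0.5976, 0.1669, 0.2303]
tool_rot: [-0.141, 1.134, 0.092]
force: [-0.1, 1.0, -1.7]
grip_width: 0.0574
```

```bash
python3 -c "
from h import *
target(F,W(F,captop()-.014*N))"
```

```text
pos [0.5976 0.1669 0.2303] toolerr mm [ 1.6 -1.7  0.5] frac [ 0.05 -0.06  0.02] rot deg [-0.   0.1 -0.4] frac [-0.    0.02 -0.06] q [-0.55  0.37  0.14  2.    0.26  0.37  1.15] t 5.0 F [-0.1  1.  -1.7] M [-0.09  0.48 -0.07] w 0.0574
```

Request:
arm_command(delta_pos=[[0, 0, 0], [0, 0, 0], [0, 0, 0], [0, 0, 0], [0, 0, 0], [0, 0, 0], [0, 0, 0], [0, 0, 0]], rotation=[[0.5, 0, 0], [1, 0, 0], [1, 0, 0], [1, 0, 0], [1, 0, 0], [1, 0, 0], [1, 0, 0], [1, 0, 0]])

```text
clock: 5.8
position: [0.5976, 0.1666, 0.2303]
tool_rot: [0.669, 1.134, 0.091]
force: [1.6, 0.1, -2.7]
grip_width: 0.0575
```

```bash
python3 -c "
from h import *
target(F,W(F,captop()-.014*N))"
```

```text
pos [0.5976 0.1666 0.2303] toolerr mm [ 1.6 -0.7  1.5] frac [ 0.05 -0.02  0.05] rot deg [-0.  -0.2 -0.3] frac [-0.   -0.03 -0.05] q [-0.71  0.39  0.35  2.01  0.02  0.35  0.56] t 5.8 F [ 1.6  0.1 -2.7] M [-0.23  0.57  0.19] w 0.0575
```

Request:
arm_command(delta_pos=[[0, 0, 0], [0, 0, 0], [0, 0, 0], [0, 0, 0], [0, 0, 0], [0, 0, 0], [0, 0, 0], [0, 0, 0], [0, 0, 0], [0, 0, 0]], rotation=[[1, 0, 0], [1, 0, 0], [1, 0, 0], [1, 0, 0], [1, 0, 0], [1, 0, 0], [1, 0, 0], [1, 0, 0], [1, 0, 0], [0.5, 0, 0]])

```text
clock: 6.8
position: [0.5974, 0.1665, 0.2302]
tool_rot: [1.703, 1.134, 0.09]
force: [0.5, -0.4, -2.9]
grip_width: 0.0572
```

```bash
python3 -c "
from h import *
target(F,W(F,captop()-.014*N))"
```

```text
pos [0.5974 0.1665 0.2302] toolerr mm [1.6 1.1 1.2] frac [0.05 0.04 0.04] rot deg [ 0.  -0.3  0. ] frac [ 0.   -0.05  0.  ] q [-0.9   0.43  0.61  2.02 -0.34  0.36 -0.14] t 6.8 F [ 0.5 -0.4 -2.9] M [-0.4   0.26 -0.01] w 0.0572
```

Request:
arm_command(delta_pos=[[0, 0, 0], [0, 0, 0], [0, 0, 0], [0, 0, 0]], rotation=[[0.9, 0, 0], [0.9, 0, 0], [0.9, 0, 0], [0.5, 0, 0]])

```text
clock: 7.2
position: [0.5974, 0.1665, 0.2302]
tool_rot: [2.051, 1.134, 0.089]
force: [0.3, -0.3, -1.7]
grip_width: 0.0574
```

```bash
python3 -c "
from h import *
T=target(F,W(F,captop()-.014*N)); s=monitor.observe(); print(T.T@s['moment'],T.T@s['force'],s['joint_efforts'][6])"
```

```text
pos [0.5974 0.1665 0.2302] toolerr mm [1.6 1.5 0.7] frac [0.05 0.05 0.02] rot deg [ 0.  -0.3  0.1] frac [ 0.   -0.05  0.02] q [-0.96  0.46  0.69  2.02 -0.47  0.37 -0.37] t 7.2 F [ 0.3 -0.3 -1.7] M [-0.43  0.28  0.02] w 0.0574
[-0.19219114 -0.46006094 -0.1141166 ] [ 1.6410899  -0.27460474  0.55297479] 0.2416214905679226
```

Request:
arm_command(delta_pos=[[0, 0, 0], [0, 0, 0], [0, 0, 0], [0, 0, 0]], rotation=[[0.5, 0, 0], [0.5, 0, 0], [0.5, 0, 0], [0.5, 0, 0]])

```text
clock: 7.6
position: [0.5992, 0.1702, 0.2316]
tool_rot: [2.269, 1.129, 0.097]
force: [13.0, 8.2, -6.9]
grip_width: 0.0572
```

```bash
python3 -c "
from h import *
T=target(F,W(F,captop()-.014*N)); s=monitor.observe(); print(T.T@s['moment'],T.T@s['force'],s['joint_efforts'][6])"
```

```text
pos [0.5992 0.1702 0.2316] toolerr mm [1.9 2.  4.7] frac [0.06 0.07 0.16] rot deg [ 0.  -0.6  0.1] frac [ 0.   -0.1   0.01] q [-1.    0.47  0.74  2.02 -0.55  0.38 -0.51] t 7.6 F [13.   8.2 -6.9] M [ 1.51 -1.32  1.06] w 0.0572
[-0.37421664  2.23505018  0.02458595] [ 12.15207876   2.80621695 -11.39108509] 0.39326297119259834
```

Request:
arm_command(delta_pos=[[0, 0, 0], [0, 0, 0]], rotation=[[0.4, 0, 0], [0.4, 0, 0]])

```text
clock: 7.8
position: [0.6008, 0.1719, 0.2324]
tool_rot: [2.354, 1.125, 0.099]
force: [8.5, -5.1, -10.6]
grip_width: 0.0572
```

```bash
python3 -c "
from h import *
import cv2
T=target(F,W(F,captop()-.014*N)); s=monitor.observe(); print(T.T@s['moment'],T.T@s['force'],s['joint_efforts'][6])
a=optics.grab_frame('scene')[:,:,::-1][160:310,320:470]; b=optics.grab_frame('top')[:,:,::-1][170:320,190:340]
cv2.imwrite('pics/d1.png',cv2.resize(np.hstack([a,b]),None,fx=2.6,fy=2.6,interpolation=cv2.INTER_CUBIC))"
```

```text
pos [0.6008 0.1719 0.2324] toolerr mm [1.9 2.  7. ] frac [0.06 0.07 0.23] rot deg [-0.  -0.8  0. ] frac [-0.   -0.13  0.  ] q [-1.01  0.48  0.76  2.01 -0.58  0.38 -0.57] t 7.8 F [  8.5  -5.1 -10.6] M [-1.69 -0.15  1.78] w 0.0572
[-2.33301391 -0.54956591  0.52758696] [13.01502223  5.9879267   2.39814207] -0.5925409309566021
```

View pics/d1.png

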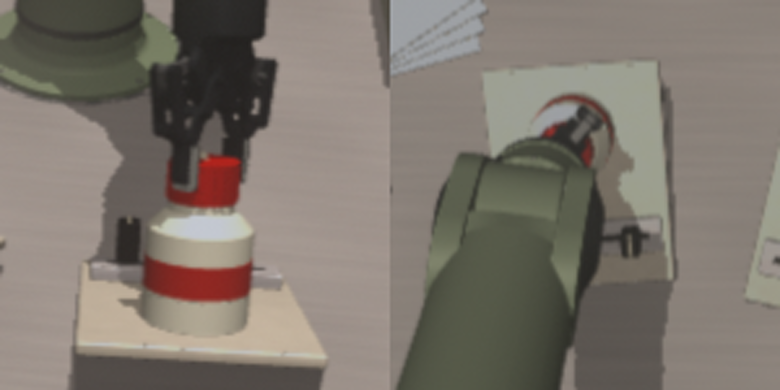

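The cap is hard against a stop: resisting moment 2.3 Nm about the tool axis. Now release, back off and check the strip.

Request:
arm_command(delta_pos=[[0, 0, 0], [0, 0, 0], [0, 0, 0], [0, 0, 0], [0, 0, 0], [0, 0, 0]], rotation=[[0, 0, 0], [0, 0, 0], [0, 0, 0], [0, 0, 0], [0, 0, 0], [0, 0, 0]], gripper=-1)

```text
clock: 8.5
position: [0.6012, 0.1725, 0.233]
tool_rot: [2.357, 1.124, 0.102]
force: [-0.4, -0.2, -0.5]
grip_width: 0.0855
```

```bash
python3 -c "
from h import *
target(F,W(F,captop()-.014*N))"
```

```text
pos [0.6012 0.1725 0.233 ] toolerr mm [2.2 2.  7.9] frac [0.07 0.07 0.26] rot deg [ 0.  -0.9 -0. ] frac [ 0.   -0.14 -0.  ] q [-1.01  0.48  0.76  2.01 -0.58  0.38 -0.57] t 8.5 F [-0.4 -0.2 -0.5] M [-0.08  0.47 -0.05] w 0.0855
```

Request:
arm_command(delta_pos=[[-0.4, 0, 0], [-0.6, 0, 0], [-0.7, 0, 0], [-0.7, 0, 0], [-0.5, 0, 0]], rotation=[[0, 0, 0], [0, 0, 0], [0, 0, 0], [0, 0, 0], [0, 0, 0]])

```text
clock: 9.0
position: [0.5624, 0.1671, 0.3121]
tool_rot: [2.353, 1.127, 0.096]
force: [0.3, 0.1, 0.7]
grip_width: 0.0855
```

```bash
python3 -c "
from h import *
import cv2
T=target(F,W(F,gate(-.0549)+.11*N),Y); print(T.round(2))
a=optics.grab_frame('scene')[:,:,::-1][205:265,360:440]; b=optics.grab_frame('top')[:,:,::-1][195:275,225:305]
a=cv2.resize(a,None,fx=5,fy=5,interpolation=cv2.INTER_CUBIC); b=cv2.resize(b,None,fx=5,fy=5,interpolation=cv2.INTER_CUBIC); a=np.vstack([a,np.zeros((100,400,3),np.uint8)])
cv2.imwrite('pics/d2.png',np.hstack([a,b]))"
```

```text
pos [0.5624 0.1671 0.3121] toolerr mm [ 48.7 -50.4 131.3] frac [ 1.62 -1.68  4.38] rot deg [46.2 -0.6  0.3] frac [ 7.69 -0.1   0.05] q [-1.29  0.35  1.05  2.01 -0.39  0.54 -0.73] t 9.0 F [0.3 0.1 0.7] M [0.02 0.47 0.02] w 0.0855
[[ 0.43  0.71 -0.57]
 [ 0.04 -0.64 -0.77]
 [-0.9   0.3  -0.3 ]]
```

View pics/d2.png

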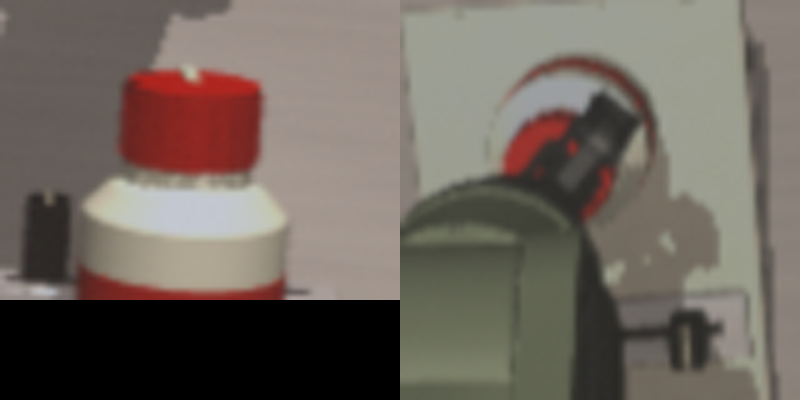

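Request:
arm_command(delta_pos=[[0, 0, 0], [0, 0, 0], [0, 0, 0], [0, 0, 0], [0, 0, 0], [0, 0, 0], [0, 0, 0], [0, 0, 0], [0, 0, 0], [0, 0, 0]], rotation=[[-1, 0, 0], [-1, 0, 0], [-1, 0, 0], [-1, 0, 0], [-1, 0, 0], [-1, 0, 0], [-1, 0, 0], [-1, 0, 0], [-1, 0, 0], [-1, 0, 0]])

```text
clock: 10.1
position: [0.5624, 0.1695, 0.3068]
tool_rot: [1.267, 1.13, 0.101]
force: [0.3, -0.1, -0.1]
grip_width: 0.0855
```

Request:
arm_command(delta_pos=[[0, 0, 0], [0, 0, 0], [0, 0, 0], [0, 0, 0], [0, 0, 0], [0, 0, 0], [0, 0, 0], [0, 0, 0], [0, 0, 0], [0, 0, 0]], rotation=[[-1, 0, 0], [-1, 0, 0], [-1, 0, 0], [-1, 0, 0], [-1, 0, 0], [-1, 0, 0], [-1, 0, 0], [-1, 0, 0], [-1, 0, 0], [-1, 0, 0]])

```text
clock: 11.1
position: [0.5619, 0.1702, 0.2996]
tool_rot: [0.178, 1.137, 0.106]
force: [0.7, 0.4, -0.4]
grip_width: 0.0856
```

```bash
python3 -c "
from h import *
T=target(F,W(F,gate(-.0549)+.11*N),Y); print(T.round(2))
for n in ('scene',):
  for t in (0,.1,.2,.3): print(t,(proj(n,W(F,strip(t)))-[360,205])*5+2, (proj(n,W(F,captop()))-[360,205])*5+2)
"
```

```text
pos [0.5619 0.1702 0.2996] toolerr mm [  38.4  -80.7 -110.5] frac [ 1.28 -2.69 -3.68] rot deg [-8.7 -0.2 -0.7] frac [-1.45 -0.03 -0.11] q [-0.84  0.24  0.44  2.01  0.07  0.51  1.01] t 11.1 F [ 0.7  0.4 -0.4] M [0.01 0.45 0.01] w 0.0856
[[ 0.42  0.06  0.91]
 [ 0.04  1.   -0.08]
 [-0.91  0.07  0.41]]
0 [188.13297368  72.16908737] [193.48718984  83.22671312]
0.1 [181.80909815  71.9576603 ] [193.48718984  83.22671312]
0.2 [175.59796729  71.85569329] [193.48718984  83.22671312]
0.3 [169.55657437  71.86418491] [193.48718984  83.22671312]
```

Request:
arm_command(delta_pos=[[0, 0, 0], [0, 0, 0], [0, -0.5, -0.7], [0, -0.7, -0.9], [0, -0.7, -0.9], [0, -0.7, -0.9], [0, 0, -0.2], [0, 0, 0]], rotation=[[-0.8, 0, 0], [-0.65, 0, -0.1], [0, 0, 0], [0, 0, 0], [0, 0, 0], [0, 0, 0], [0, 0, 0], [0, 0, 0]])

```text
clock: 11.9
position: [0.4672, 0.0816, 0.2482]
tool_rot: [-0.004, 1.142, 0.085]
force: [-0.3, 0.0, 1.2]
grip_width: 0.0854
```

```bash
python3 -c "
from h import *
T=target(F,W(F,gate(-.0549)+.05*N),Y)"
```

```text
pos [0.4672 0.0816 0.2482] toolerr mm [95.1 18.3 -7.1] frac [ 3.17  0.61 -0.24] rot deg [ 0.7 -0.4 -0.2] frac [ 0.11 -0.07 -0.03] q [-0.8   0.11  0.46  2.32  0.19  0.31  1.14] t 11.9 F [-0.3  0.   1.2] M [-0.04  0.37 -0.01] w 0.0854
```

Request:
arm_command(delta_pos=[[0, 0.4, -0.24], [0.5, 0.2, 0], [0.8, 0, 0], [0.5, 0, 0], [0, 0, 0]], rotation=[[0.1, 0, 0], [0, 0, 0], [0, 0, 0], [0, 0, 0], [0, 0, 0]])

```text
clock: 12.4
position: [0.4854, 0.1059, 0.1953]
tool_rot: [0.012, 1.142, 0.093]
force: [-0.6, -0.6, 0.2]
grip_width: 0.0852
```

```bash
python3 -c "
from h import *
T=target(F,W(F,gate(-.0549)-.012*N),Y)"
```

```text
pos [0.4854 0.1059 0.1953] toolerr mm [100.6  -5.   -3.1] frac [ 3.35 -0.17 -0.1 ] rot deg [ 0.2 -0.4 -0.4] frac [ 0.03 -0.07 -0.07] q [-0.68  0.27  0.31  2.32  0.28  0.16  0.98] t 12.4 F [-0.6 -0.6  0.2] M [-0.1   0.38 -0.02] w 0.0852
```

Request:
arm_command(delta_pos=[[-0.1, 0, 0], [0, 0, 0], [0, 0, 0]], rotation=[[0, 0.7, 0], [0, 0.8, 0], [0, 0.7, 0]])

```text
clock: 12.7
position: [0.484, 0.1092, 0.1987]
tool_rot: [0.039, 1.37, 0.127]
force: [0.4, -0.2, -0.8]
grip_width: 0.0857
```

```bash
python3 -c "
from h import *
T=target(F,W(F,gate(-.0549)-.012*N),Y);print(T.round(2))"
```

```text
pos [0.484  0.1092 0.1987] toolerr mm [102.2  -9.   20.1] frac [ 3.41 -0.3   0.67] rot deg [  0.5 -13.5  -0.6] frac [ 0.09 -2.25 -0.11] q [-0.4   0.3   0.04  2.14  0.08  0.51  1.23] t 12.7 F [ 0.4 -0.2 -0.8] M [-0.06  0.23 -0.05] w 0.0857
[[ 0.2  -0.09  0.98]
 [ 0.03  1.    0.09]
 [-0.98  0.01  0.2 ]]
```

Request:
arm_command(delta_pos=[[0.2, -0.3, 0.6], [0.5, 0, 0.1], [0.7, 0, 0], [0.7, 0, 0], [0.5, 0, 0], [0, 0, 0]], rotation=[[0.09, 0, -0.1], [0, 0, 0], [0, 0, 0], [0, 0, 0], [0, 0, 0], [0, 0, 0]])

```text
clock: 13.3
position: [0.5299, 0.1074, 0.1301]
tool_rot: [0.035, 1.358, 0.113]
force: [-0.5, -0.1, -0.0]
grip_width: 0.0853
```

```bash
python3 -c "
from h import *
T=target(F,W(F,gate(-.0549)-.012*N),Y)"
```

```text
pos [0.5299 0.1074 0.1301] toolerr mm [ 25.8  -2.7 -11.1] frac [ 0.86 -0.09 -0.37] rot deg [ -0.  -12.8  -0.4] frac [-0.   -2.14 -0.07] q [-0.37  0.48  0.04  2.09  0.07  0.36  1.25] t 13.3 F [-0.5 -0.1 -0. ] M [-0.08  0.25  0.03] w 0.0853
```

Request:
arm_command(delta_pos=[[0, -0.09, -0.37], [0.4, 0, -0.1], [0.4, 0, -0.05], [0, 0, 0]], rotation=[[0, 0, 0], [0, 0, 0], [0, 0, 0], [0, 0, 0]])

```text
clock: 13.7
position: [0.5197, 0.1048, 0.1058]
tool_rot: [0.041, 1.353, 0.12]
force: [0.6, -0.1, 0.1]
grip_width: 0.0853
```

```bash
python3 -c "
from h import *
import cv2
T=target(F,W(F,gate(-.0549)-.012*N),Y)
a=optics.grab_frame('scene')[:,:,::-1][210:310,320:470]; b=optics.grab_frame('top')[:,:,::-1][180:280,220:320]
a=cv2.resize(a,None,fx=3,fy=4,interpolation=cv2.INTER_CUBIC);b=cv2.resize(b,None,fx=3.5,fy=4,interpolation=cv2.INTER_CUBIC)
cv2.imwrite('pics/d3.png',np.hstack([a,b]))"
```

```text
pos [0.5197 0.1048 0.1058] toolerr mm [ 4.3 -0.6  4.1] frac [ 0.14 -0.02  0.14] rot deg [  0.  -12.5  -0.5] frac [ 0.   -2.09 -0.09] q [-0.38  0.51  0.05  2.14  0.08  0.28  1.24] t 13.7 F [ 0.6 -0.1  0.1] M [0.   0.29 0.  ] w 0.0853
```

View pics/d3.png

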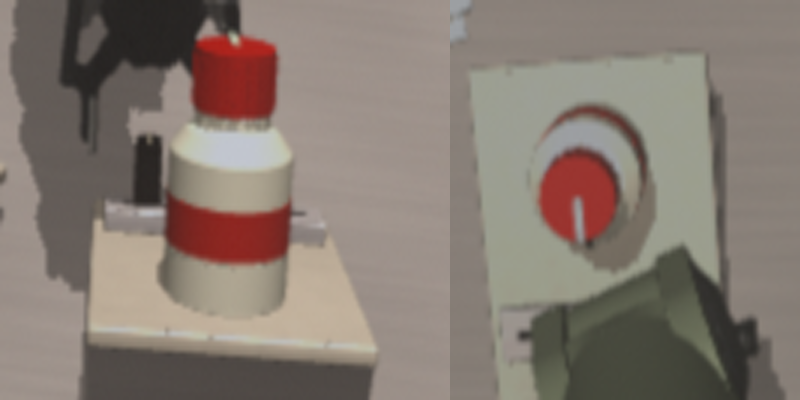

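Seen from above, the white strip points from (577,198) at the black mark near (584,244), so the cap is tight. The fingers straddle the grip. Closing on it.

Request:
arm_command(delta_pos=[[0.1, 0, 0.1], [0, 0, 0], [0, 0, 0], [0, 0, 0], [0, 0, 0], [0, 0, 0], [0, 0, 0], [0, 0, 0], [0, 0, 0], [0, 0, 0]], rotation=[[0, 0, 0], [0, 0, 0], [0, 0, 0], [0, 0, 0], [0, 0, 0], [0, 0, 0], [0, 0, 0], [0, 0, 0], [0, 0, 0], [0, 0, 0]], gripper=1, grip_force=30)

```text
clock: 14.8
position: [0.5249, 0.1053, 0.106]
tool_rot: [0.044, 1.35, 0.123]
force: [0.8, 0.8, 0.4]
grip_width: 0.0213
```

```bash
python3 -c "
from h import *
T=target(F,W(F,gate(.0072)-.012*N),Y); s=monitor.observe()
d=R([0,0,F[2]]).T@(s['position']-[F[0],F[1],0]); print('TCP y in flour',d)
print('track dir in tool',T.T@R([0,0,F[2]])@Y)"
```

```text
pos [0.5249 0.1053 0.106 ] toolerr mm [ 4.  61.4 -1. ] frac [ 0.13  2.05 -0.03] rot deg [ -0.  -12.4  -0.6] frac [-0.   -2.06 -0.1 ] q [-0.37  0.52  0.05  2.13  0.08  0.28  1.24] t 14.8 F [0.8 0.8 0.4] M [-0.14  0.23 -0.  ] w 0.0213
TCP y in flour [-0.13185143 -0.0542055   0.10603373]
track dir in tool [1.01208620e-02 9.99948581e-01 6.35780972e-04]
```

Request:
arm_command(delta_pos=[[0, 0.3, 0], [0, 0.4, 0], [0, 0.4, 0], [0, 0.4, 0], [0, 0.3, 0], [0, 0.1, 0], [0, 0, 0]], rotation=[[0, 0, 0], [0, 0, 0], [0, 0, 0], [0, 0, 0], [0, 0, 0], [0, 0, 0], [0, 0, 0]])

```text
clock: 15.5
position: [0.5202, 0.1656, 0.1061]
tool_rot: [0.04, 1.35, 0.117]
force: [2.1, -1.9, -1.3]
grip_width: 0.0214
```

```bash
python3 -c "
from h import *
T=target(F,W(F,gate(.0072)-.012*N),Y); s=monitor.observe()
d=R([0,0,F[2]]).T@(s['position']-[F[0],F[1],0]); print('TCP y in flour',d)"
```

```text
pos [0.5202 0.1656 0.1061] toolerr mm [ 3.4  0.8 -1. ] frac [ 0.11  0.03 -0.03] rot deg [ -0.1 -12.4  -0.5] frac [-0.01 -2.06 -0.09] q [-0.54  0.53  0.1   2.1   0.07  0.3   1.13] t 15.5 F [ 2.1 -1.9 -1.3] M [-0.44 -0.18 -0.12] w 0.0214
TCP y in flour [-0.13190719  0.0063304   0.10605129]
```

Request:
arm_command(delta_pos=[[0, 0.04, 0], [0, 0, 0], [0, 0, 0], [0, 0, 0], [0, 0, 0], [0, 0, 0], [0, 0, 0]], rotation=[[0, 0, 0], [0, 0, 0], [0, 0, 0], [0, 0, 0], [0, 0, 0], [0, 0, 0], [0, 0, 0]])

```text
clock: 16.2
position: [0.5202, 0.1662, 0.1061]
tool_rot: [0.043, 1.35, 0.119]
force: [1.5, 1.8, -2.8]
grip_width: 0.0211
```

Request:
arm_command(delta_pos=[[0, 0, 0], [0, 0, 0], [0, 0, 0], [0, 0, 0], [0, 0, 0], [-0.4, 0, 0], [-0.7, 0, 0], [-0.9, 0, 0], [-0.9, 0, 0], [-0.9, 0, 0]], rotation=[[0, 0, 0], [0, 0, 0], [0, 0, 0], [0, 0, 0], [0, 0, 0], [0, 0, 0], [0, 0, 0], [0, 0, 0], [0, 0, 0], [0, 0, 0]], gripper=-1)

```text
clock: 17.2
position: [0.4925, 0.1617, 0.221]
tool_rot: [0.032, 1.355, 0.108]
force: [-0.4, 0.5, -0.7]
grip_width: 0.0853
```

Request:
arm_command(delta_pos=[[-0.3, 0.6, -0.2], [-0.3, 0.9, -0.2], [0, 0.9, -0.2], [0, 0.9, 0], [0, 0.9, 0], [0, 0.9, 0], [0, 0.9, 0], [0, 0.9, 0]], rotation=[[0, 0, 0], [0, 0, 0], [0, 0, 0], [0, 0, 0], [0, 0, 0], [0, 0, 0], [0, 0, 0], [0, 0, 0]])

```text
clock: 18.0
position: [0.4543, 0.3693, 0.2501]
tool_rot: [0.059, 1.345, 0.126]
force: [0.2, 0.6, -0.5]
grip_width: 0.0856
```

```bash
python3 -c "
from h import *
import cv2
T=target(F,W(F,gate(.0072)+.1*N),Y)
im=optics.grab_frame('top')[:,:,::-1]; cv2.imwrite('pics/top1.png',im)
b=im[220:290,220:320]
cv2.imwrite('pics/d4.png',cv2.resize(b,None,fx=8,fy=8,interpolation=cv2.INTER_CUBIC))
for y in (.0062,.0072,.0082): print(y,(proj('top',W(F,gate(y)))-[220,220]+.5)*8-.5,(proj('top',W(F,mark(y)))-[220,220]+.5)*8-.5)"
```

```text
pos [0.4543 0.3693 0.2501] toolerr mm [  43.2 -207.9   -5.6] frac [ 1.44 -6.93 -0.19] rot deg [ -0.7 -12.1  -0.6] frac [-0.11 -2.01 -0.09] q [-0.94  0.37  0.1   1.87  0.17  0.74  0.67] t 18.0 F [ 0.2  0.6 -0.5] M [-0.07  0.21  0.06] w 0.0856
0.0062 [334.40431219 367.86453027] [356.29316739 425.19435566]
0.0072 [331.65438206 368.04790698] [353.66159917 425.370357  ]
0.0082 [328.90440135 368.23128706] [351.02998462 425.54636143]
```

View pics/d4.png

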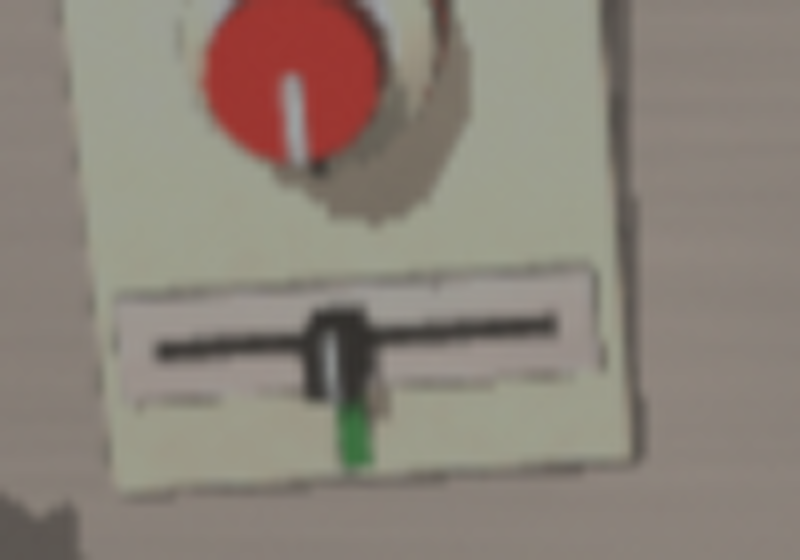

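The white line is at (331,365) and the model puts it at 331.7 for y=0.0072. The green marker is centred near (354,437). I'll refine both to subpixel in code.

```bash
python3 -c "
from h import *
import cv2
from scipy.optimize import brentq
a=cv2.imread('pics/top0.png').astype(float); b=cv2.imread('pics/top1.png').astype(float)
for n,im in (('t0',a),('t1',b)):
  g=np.clip(im[:,:,1]-np.maximum(im[:,:,2],im[:,:,0])-20,0,None)[262:285,255:275]
  v,u=np.mgrid[262:285,255:275]; m=np.array([(g*u).sum(),(g*v).sum()])/g.sum(); print(n,'green',m)
  # model mark y with the row's upslope offset fitted
  r=least_squares(lambda p:proj('top',W(F,O-p[1]*U+.003*N+p[0]*Y))-m,[.007,.163]); print('mark',r.x)
w=b[258:274,254:270].mean(2); print(w.round(0).astype(int))
"
```

```text
t0 green [263.71986418 272.97792869]
mark [0.00742018 0.1637598 ]
t1 green [263.82628062 274.34521158]
mark [0.00748011 0.16810066]
[[151 151 151 150 143 120 112 100  98  98  99 114 147 152 153 152]
 [150 150 150 147 124  72  61  56  55  56  59  87 135 148 149 149]
 [147 147 146 137  97  56  50  52  49  48  50  66 102 120 121 119]
 [119 117 117 107  67  54  67  80  55  50  49  51  62  71  71  66]
 [ 71  65  64  62  53  59  85 105  63  51  50  48  51  61  70  71]
 [ 71  69  68  61  53  62  94 123  68  52  49  51  65  91 115 118]
 [116 116 112  90  57  60  96 134  71  52  50  53  74 112 143 146]
 [144 144 140 119  63  58  93 135  73  51  50  51  73 114 146 149]
 [147 148 146 132  68  57  92 135  76  52  50  56  82 115 145 148]
 [147 146 146 132  71  57  86 125  79  54  52  66  98 113 136 140]
 [139 134 129 117  70  55  79 114  84  55  52  72 105 109 124 139]
 [138 134 129 118  82  65  79 107  89  57  55  73 103 107 119 146]
 [148 147 145 140 123 115 116 118  87  61  60  73  97 107 119 146]
 [148 148 148 148 145 146 145 135  89  67  69  72  92 108 121 146]
 [148 148 148 148 148 148 147 137  93  75  76  78 100 126 134 147]
 [148 148 148 148 148 148 147 138 101  80  79  84 109 143 147 149]]
```

```bash
python3 -c "
from h import *
import cv2
a=cv2.imread('pics/top0.png').astype(int);b=cv2.imread('pics/top1.png').astype(int)
for n,(r,c) in {'cup':((215,260),(150,190)),'sugar':((200,300),(325,412)),'basket':((225,290),(438,495))}.items():
  print(n,np.abs(a-b)[r[0]:r[1],c[0]:c[1]].max(2).__gt__(40).sum())
print(bot.job_done(), monitor.observe()['clock'])"
```

```text
cup 0
sugar 0
basket 0
the job is handed in; nothing more can be done
the job is handed in; nothing more can be done
```

I screwed the flour dispenser's red cap clockwise about 2.3 rad to its stop, then slid the black grip about 61 mm along the track to the green marker. I handed the job in at about 18 s, with the gripper open and clear of everything.

- **Cap:** At the stop the resisting moment rose to about 2.3 Nm and the pads began to slip. After release, both cameras showed the white strip pointing at the black mark.
- **Grip:** In the last top picture the grip's line is at about y = 7.6 mm and the marker at 7.4–7.5 mm along the track, so the gap is under 0.5 mm. The tool position at release read about 7 mm, so the two measurements differ by about half a millimetre. I took the camera as the better one.
- **Bystanders:** The top pictures from before and after showed no change at the sugar dispenser, the measuring cup or the basket.
- **Near limits:** While I moved towards the grip, joint 6 came down to 0.16 rad, its lower limit to two decimals. I then tilted the tool about 13° off the deck's normal and finished from there. I did not check whether it went past the limit by a fraction. The largest wrist force I read was about 17 N.

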